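Put the piled enlarging lenses back in their case

TASK

The three capped enlarging lenses were left in a pile after printing. Take the pile apart from the top and set each lens upright, right down, in the well of the lens case that fits it (the ring on the floor of each well has the colour of its lens's ring), then put the white cover on the case so that it sits down all round on the ledge. Do not tip a lens over, and leave the beaker and the dropper bottle where they stand.

Things in the scene. Friction and masses are not known exactly. Their poses are not given: they have to be found in the camera images.
- lens_short: short enlarging lens, capped: upright straight barrel, diameter 40 mm, height 36 mm, its lowest 8 mm tapering in by 2.8 mm all round, with a red ring round it and a red rim on its black front cap; about 110 g; starts on top of the pile, on the medium lens; origin at the centre of its underside, z up the barrel. Hold it by its upper 22 mm, the part that stays out of the well
- lens_mid: medium enlarging lens, capped: upright straight barrel, diameter 52 mm, height 44 mm, its lowest 8 mm tapering in by 3.6 mm all round, with a yellow ring round it and a yellow rim on its black front cap; about 190 g; starts in the middle of the pile, on the long lens; origin at the centre of its underside, z up the barrel. Hold it by its upper 22 mm, the part that stays out of the well
- lens_long: long enlarging lens, capped: upright straight barrel, diameter 66 mm, height 52 mm, its lowest 8 mm tapering in by 4.6 mm all round, with a blue ring round it and a blue rim on its black front cap; about 300 g; starts at the bottom of the pile, on the worktop; origin at the centre of its underside, z up the barrel. Hold it by its upper 22 mm, the part that stays out of the well
- well_small: place of the short (red) lens: dark block, 80 x 82 x 26 mm, with a round well of diameter 48 mm (mouth bevelled 2.5 mm), 10 mm deep, a red ring on its floor; the seated lens stands 26 mm out of it. Origin on the well's axis at the block's underside; well floor 16 mm, block top 26 mm above it. Fixed in the case; the three blocks sit in any order
- well_medium: place of the medium (yellow) lens: dark block, 80 x 82 x 26 mm, with a round well of diameter 60 mm (mouth bevelled 2.5 mm), 18 mm deep, a yellow ring on its floor; the seated lens stands 26 mm out of it. Origin on the well's axis at the block's underside; well floor 8 mm, block top 26 mm above it. Fixed in the case; the three blocks sit in any order
- well_large: place of the long (blue) lens: dark block, 80 x 82 x 26 mm, with a round well of diameter 74 mm (mouth bevelled 2.5 mm), 26 mm deep, a blue ring on its floor; the seated lens stands 26 mm out of it. Origin on the well's axis at the block's underside; well floor 0 mm, block top 26 mm above it. Fixed in the case; the three blocks sit in any order
- case: base of the lens case, grey, fixed, 112 x 276 mm, long along its y; origin at the centre of its underside, z up. A flat ledge runs all round, 10 mm above the origin; inside it an upstand, 90 x 254 mm outside, rises to 36 mm and holds the three well blocks in a row along y, 82 mm apart, tops level with it. Seated lenses reach 62 mm
- cover: loose white cover, open below, 108 x 272 mm, long along its y, 59 mm high, walls 3 mm: 6 mm play each side over the upstand, 4 mm over seated lenses; 300 g; origin at the centre of its lower edge plane, z up; goes on either way round, seated 10 mm above the case's origin. On top a black bar handle along y, 14 mm wide in x, 114 mm long, 81 to 93 mm above the origin, 22 mm free below it
- beaker: bystander: empty clear plastic beaker, diameter 71 mm, height 88 mm, standing loose on the worktop; origin at the centre of its underside, z up
- dropper_bottle: bystander: white dropper bottle with a red top, diameter 42 mm, height 113 mm, standing loose on the worktop; origin at the centre of its underside, z up
Mind the look-alikes: they are no part of the job. Leave any green look-alike of the lens_mid alone.

How it is judged:
By the outcome, as a careful person would: the job done as asked, in the order asked, and still so for the second after the job is handed in, with the robot touching nothing.
It also fails if it takes over 112 s, if anything falls off the work surface, if the arm or the gripper's body presses on something with over 40 N, if the wrist force passes 120 N, or if a joint passes its speed limit or range.

ROBOT

A 7-joint arm with a two-finger parallel gripper is mounted at the origin on the work surface; the furniture and walls round the work are solid. World frame = base frame: x ahead of the robot, y to its left, z up, the work surface at z = 0. Lengths are in m, angles in rad, forces in N, time in s.
With the tool pointing down it reaches from about 0.4 to 0.85 m from the base axis. Payload 10.4 kg.
Tool frame: the origin (TCP) lies midway between the tips of the shut fingers; the grasp point (between the pads) lies 19 mm behind it (r.grasp_offset is the distance from the TCP to the grasp point, in m); z points along the fingers, y is the line along which they close (so a half turn about z gives the same grasp; the last joint's range is limited). The gripper opens to 87 mm and grips with 3 to 60 N. Pads are 19 mm wide; open, the fingers measure 117 mm over their backs; the gripper's body (75 mm by 190 mm) begins 51 mm behind the grasp point.
Start: joints at [-1.321, 0.332, -0.065, 1.46, 0.022, 1.35, -0.088], TCP at [0.168, 0.602, 0.223] pointing down, gripper open.
Joint ranges: [-2.6, 2.6], [-0.5, 2.12], [-1.47, 1.34], [0.16, 2.42], [-1.27, 4.41], [0.06, 2.06], [-2.6, 2.6]. Speed limits (rad/s): [2.22, 2.22, 2.79, 2.79, 3.14, 3.14, 3.14].

INTERFACE

Orientations are given as a unit quaternion [x, y, z, w].
In Python, from bench import r gives the robot as it stands.
- The arm moves only by the tool drive_tool, never from a script. Its argument "moves" is a list that holds one entry, the list of rows, each a list of 7 numbers: the shift along the tool's x, y, z in m, then the turn, a rotation vector about the tool's x, y, z in rad, then the opening, from 0 (shut) to 1 (fully open). In form: [[[tx, ty, tz, ax, ay, az, jaw], ...]]. A call has 1 to 10 rows; each row shifts and turns the commanded pose from where the row before left it, along the tool's axes as they then stand; what a row does not reach is not made up. A row lasts 1/10 s, in which the tool goes at most 50 mm and 8.59 degrees, less where a joint would pass 70% of its speed; a pose out of reach is approached as far as the arm can. A call is refused whole if a number of a shift passes 0.05 or a number of a turn 0.15, either way. A call with a gripper value outside its range is refused whole. The fingers move at their own pace and stop on an object; "squeeze" is the grip in N (left out, the last holds). Time passes only in rows, so rows that do not move let the fingers close. It gives the time, the measured TCP pose, the force, the opening and the grip force at its end, in the units of the state.
- r.read_state(): the state, without advancing time (a new reading comes with each control period).
- r.camera(name): name is "scene" or "top" or "wrist"; returns the picture (480x640x3 uint8, red, green, blue); there is no depth.
- r.camera_info(name): a dict with "mtx" (3x3 intrinsics, pixels), "rvec" (rotation vector, rad) and "tvec" (3), from world to camera coordinates, as OpenCV has them; the wrist camera has in their place "T_tool_cam" (4x4, takes a point from camera to tool coordinates, whose origin is the TCP and whose axes are the flange's). Camera axes: x right, y down, z forward; pixel columns grow to the right and rows downward; lengths in m; the calibration is good to about 2 mm. A picture is of the moment at which its call begins: read the wrist's pose just before it. camera_info takes no time and is no camera call.
- r.close_job(): hands the job in; it is judged then, once.
Trained networks look in the newest picture that a camera, given by its name, has taken for a name from the list of things; names that differ only in an ending like _2 or _b are one class to them, and where a whole thing is asked for, a point or a joint stands for the part that bears it (a point fixed in the world has none). Each returns a list of dicts, best first, with "conf" (0 to 1); they miss things now and then, are a little off and sometimes report something else, mostly with a low value. They report only what shows in the picture. A call takes as long as a camera call. They do not tell look-alikes from the thing itself.
- r.find_in(camera, query): "bbox" ([left, top, right, bottom] in pixels, round what is visible of it).
- r.place_of(camera, query): "at" ([column, row] in pixels: a listed point, or the origin of a listed thing).
The state is a dict: "time": time; "joint_positions": joint angles; "joint_vel": joint speeds; "joint_torque": joint torques, N m; "ee_pos": TCP position; "eef_rot": TCP orientation; "ft_force": force on the tool from outside, world axes, zero at the start; "torque": the same for the moment, N m; "width": finger opening in m; "grip_force": force on a finger pad.
Only numpy, scipy, OpenCV 4.12 (cv2) and the standard library are available. Lean on these libraries where they do the work, as an engineer would, in place of code of your own. Each camera call takes 0.05 s, during which the arm holds its last target. There are 200 camera calls.

## Working session

There is one attempt and no reset: what is moved stays moved. The work goes in short steps, Python scripts to look and compute and a tool call to move; the robot and the scene stay as the last step left them, time stands still between calls to the robot, and variables do not carry over. Pictures are saved under pics/ and viewed, at most 14 in all, crops included, and the job is handed in when it is done.

Besides the shell and the picture viewer there is one more tool, called after "Emit:" by a JSON object that holds its "api" and its "payload". drive_tool: Moves the arm, as the interface text tells. Its arguments: {"type":"object","properties":{"moves":{"type":"array"},"squeeze":{"type":"number"}},"required":["moves"]}

```bash
mkdir -p pics; ls
cat > h.py <<'E'
from bench import r
import numpy as np, cv2
from scipy.spatial.transform import Rotation as R
def ray(cam,px):
    i=r.camera_info(cam); K=np.array(i["mtx"],float)
    n=cv2.undistortPoints(np.array([[px]],float),K,None)[0,0]; d=np.array([n[0],n[1],1.])
    if cam=="wrist":
        s=r.read_state(); T=np.array(i["T_tool_cam"]); Rt=R.from_quat(s["eef_rot"]).as_matrix()
        return Rt@T[:3,3]+np.array(s["ee_pos"]), Rt@T[:3,:3]@d
    Rm=cv2.Rodrigues(np.array(i["rvec"],float))[0]; t=np.array(i["tvec"],float).ravel()
    return -Rm.T@t, Rm.T@d
def at(cam,px,z):
    o,d=ray(cam,px); return o+d*(z-o[2])/d[2]
def proj(cam,p):
    i=r.camera_info(cam); return cv2.projectPoints(np.array(p,float).reshape(-1,1,3),np.array(i["rvec"],float),np.array(i["tvec"],float),np.array(i["mtx"],float),None)[0][:,0]
def save(cam,name):
    im=r.camera(cam); cv2.imwrite("pics/"+name,im[:,:,::-1]); return im
E
python3 - <<'E'
from h import *
a=save("scene","s0.png"); b=save("top","t0.png")
cv2.imwrite("pics/st0.png",cv2.resize(np.hstack([a,b])[:,:,::-1],(800,300)))
for c in ("scene","top"):
    i=r.camera_info(c); print(c,ray(c,(320,240)))
    for q in ["lens_short","lens_mid","lens_long","well_small","well_medium","well_large","case","cover","beaker","dropper_bottle"]:
        print(q,[([int(v) for v in x["at"]],round(x["conf"],2)) for x in r.place_of(c,q)[:3]],[([int(v) for v in x["bbox"]],round(x["conf"],2)) for x in r.find_in(c,q)[:3]])
s=r.read_state(); print(s)
E
```

```text
pics
scene (array([0.68414826, 0.49568978, 0.74076414]), array([-0.26215114, -0.59762479, -0.75774976]))
lens_short [([339, 246], 0.74)] [([327, 221, 350, 253], 0.71)]
lens_mid [([350, 328], 0.95), ([336, 261], 0.68), ([338, 220], 0.59)] [([324, 239, 357, 273], 0.92), ([334, 301, 364, 340], 0.83), ([326, 195, 353, 226], 0.67)]
lens_long [([334, 279], 0.78)] [([320, 254, 359, 292], 0.94)]
well_small [([221, 184], 0.9)] [([198, 161, 241, 198], 0.95)]
well_medium [([229, 245], 0.56)] [([206, 223, 256, 261], 0.66)]
well_large [([223, 217], 0.68)] [([197, 192, 249, 227], 0.65), ([326, 240, 355, 274], 0.23)]
case [] [([192, 167, 265, 276], 0.74)]
cover [([287, 377], 0.75)] [([229, 281, 352, 480], 0.62)]
beaker [([291, 188], 0.72)] [([269, 146, 303, 198], 0.96)]
dropper_bottle [([386, 374], 0.64)] [([375, 339, 405, 385], 0.63)]
top (array([ 3.22635317e-01, -1.74470557e-04,  9.31688642e-01]), array([ 0.1892198 , -0.00619517, -0.98200712]))
lens_short [([313, 266], 0.83), ([313, 276], 0.69)] [([299, 252, 324, 275], 0.74), ([354, 167, 398, 210], 0.35)]
lens_mid [([384, 301], 0.87), ([311, 274]
[... 780 characters left out ...]
8462,  0.3322111 , -0.06469398,  1.46012257,  0.02158976,
        1.34991455, -0.08848341]), 'joint_vel': array([ 1.48201081e-05,  7.80467164e-05,  1.23329236e-03,  2.67116510e-04,
       -1.26303823e-03, -2.66727825e-04,  1.18982824e-03]), 'joint_torque': array([-5.09835945e-05, -6.23032808e+01,  2.43290782e-02, -3.90120542e+01,
       -6.12867926e-02,  3.15977493e-02,  2.36408439e-06]), 'ee_pos': array([0.16838515, 0.60189575, 0.22255778]), 'eef_rot': array([ 1.35977108e-01,  9.90711979e-01,  2.01857991e-05, -9.25484449e-06]), 'ft_force': array([ 0.40901224, -0.24123501,  0.21659588]), 'torque': array([ 0.01231924, -0.01268723,  0.00311794]), 'grip_force': 0.0, 'width': 0.0872518683591229}
```

View pics/s0.png

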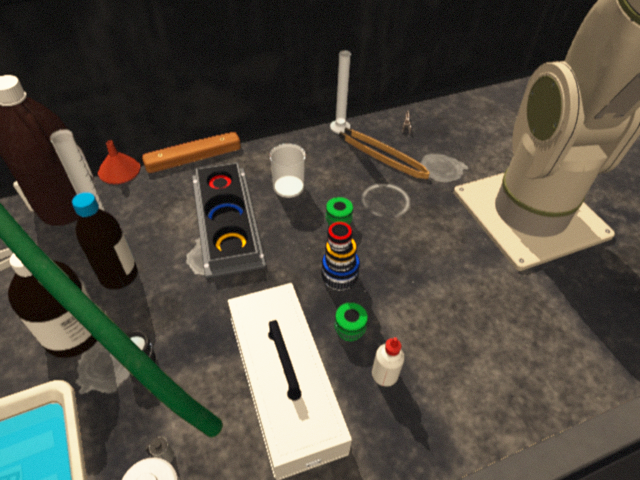

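View pics/t0.png

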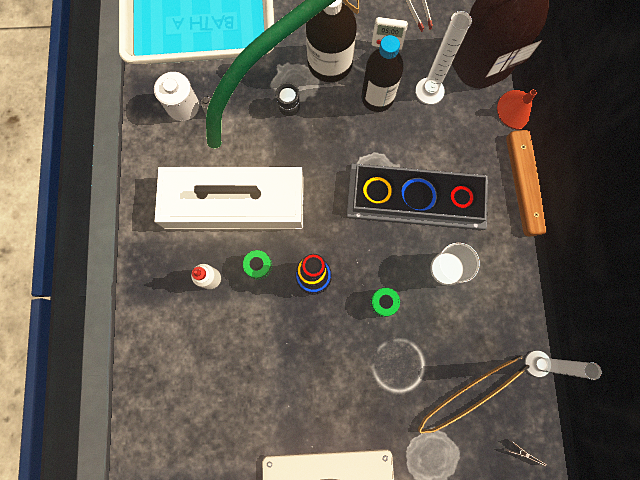

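The pictures show the pile at top-cam (313,266)/scene (340,235). Wells in top: yellow (377,190), blue (419,194), red (462,197); cover handle at (228,191). Possible mix-ups are the green look-alikes at top (257,264) and (386,302); both are to be left alone. My choice is the red-rimmed top lens at (313,266).

```bash
cat > m.py <<'E'
from h import *
def blobs(im,col,box):
    hsv=cv2.cvtColor(im,cv2.COLOR_RGB2HSV); H,S,V=cv2.split(hsv)
    lo={"red":((H<8)|(H>172)),"yellow":(H>18)&(H<32),"blue":(H>100)&(H<125)}[col]
    m=(lo&(S>140)&(V>90)).astype(np.uint8); k=np.zeros_like(m); l,t,rr,b=box; k[t:b,l:rr]=m[t:b,l:rr]
    n,_,st,ce=cv2.connectedComponentsWithStats(k)
    pts=cv2.findNonZero(k)
    j=max(range(1,n),key=lambda j:st[j,4])
    st=st[j]; return (st[0]+(st[2]-1)/2,st[1]+(st[3]-1)/2),st
E
python3 - <<'E'
from m import *
b=cv2.imread("pics/t0.png")[:,:,::-1].copy(); a=cv2.imread("pics/s0.png")[:,:,::-1].copy()
for cam,im,bw,bp in (("top",b,(350,165,490,215),(290,248,335,300)),("scene",a,(195,165,260,262),(315,218,365,295))):
    for c,z in (("red",.026),("yellow",.018),("blue",.010)):
        p,s=blobs(im,c,bw); print(cam,"well",c,p,s,at(cam,p,z).round(4))
    for c,z in (("red",.132),("yellow",.096),("blue",.052)):
        p,s=blobs(im,c,bp); print(cam,"lens",c,p,s,at(cam,p,z).round(4))
for q in [("beaker",(448,265)),("bottle",(211,276)),("coverlow?",(232,201))]: print(q,at("top",q[1],0).round(3))
print("green",at("top",(257,264),.044).round(3),at("top",(386,302),.044).round(3))
for px in [(158,168),(302,168),(302,220),(155,222)]: print("cover top corner",at("top",px,.059).round(4))
for px in [(196,191),(260,191)]: print("handle",at("top",px,.093).round(4))
for px in [(244,303),(293,286),(349,436),(276,468)]: print("sc cover top",at("scene",px,.059).round(4))
# hose end: assume different heights
for z in (.1,.2,.3): print(z,at("top",(213,145),z).round(3),at("scene",(215,430),z).round(3))
cv2.imwrite("pics/c0.png",cv2.resize(np.hstack([b[150:310,140:340],b[150:310,340:540]]),(800,320),interpolation=cv2.INTER_CUBIC)[:,:,::-1])
E
```

```text
top well red (np.float64(461.5), np.float64(196.5)) [451 186  22  22 216] [ 0.57   -0.2847  0.026 ]
top well yellow (np.float64(377.0), np.float64(189.5)) [363 177  29  26 216] [ 0.5943 -0.1226  0.018 ]
top well blue (np.float64(418.0), np.float64(194.5)) [401 179  35  32 237] [ 0.5826 -0.2041  0.01  ]
top lens red (np.float64(313.0), np.float64(265.0)) [302 254  23  23 184] [0.4349 0.0084 0.132 ]
top lens yellow (np.float64(311.5), np.float64(271.0)) [298 259  28  25 107] [0.4296 0.0119 0.096 ]
top lens blue (np.float64(313.0), np.float64(277.0)) [296 263  35  29 167] [0.4241 0.0103 0.052 ]
scene well red (np.float64(220.0), np.float64(181.5)) [209 175  23  14 152] [ 0.5696 -0.2897  0.026 ]
scene well yellow (np.float64(231.0), np.float64(241.5)) [216 233  31  18 161] [ 0.5916 -0.1309  0.018 ]
scene well blue (np.float64(225.0), np.float64(211.0)) [208 204  35  15 118] [ 0.58   -0.2198  0.01  ]
scene lens red (np.float64(339.5), np.float64(230.5)) [328 222  24  18 199] [0.4364 0.0081 0.132 ]
scene lens yellow (np.float64(340.5), np.float64(248.0)) [326 239  30  19 145] [0.4358 0.0157 0.096 ]
scene lens blue (np.float64(340.5), np.float64(264.5)) [322 254  38  22 171] [0.4338 0.0171 0.052 ]
('beaker', (448, 265)) [ 0.441 -0.252  0.   ]
('bottle', (211, 276)) [0.442 0.207 0.   ]
('coverlow?', (232, 201)) [0.59  0.165 0.   ]
green [0.454 0.113 0.044] [ 0.373 -0.12   0.044]
cover top corner [0.6439 0.2938 0.059 ]
cover top corner [0.6311 0.0218 0.059 ]
cover top corner [0.5301 0.0258 0.059 ]
cover top corner [0.5392 0.2972 0.059 ]
handle [0.5846 0.2133 0.093 ]
handle [0.5792 0.0982 0.093 ]
sc cover top [0.6127 0.0379 0.059 ]
sc cover top [0.5278 0.0349 0.059 ]
sc cover top [0.5427 0.2931 0.059 ]
sc cover top [0.6468 0.2957 0.059 ]
0.1 [0.668 0.181 0.1  ] [0.706 0.236 0.1  ]
0.2 [0.627 0.159 0.2  ] [0.702 0.277 0.2  ]
0.3 [0.585 0.137 0.3  ] [0.699 0.317 0.3  ]
```

View pics/c0.png

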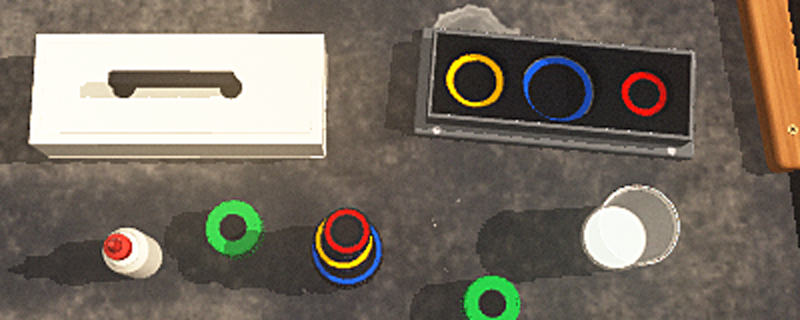

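The crop agrees: the red rim is on top of the pile at top-cam (313,265), with the green ones to either side of it. I'm moving off.

Emit:
{"api": "drive_tool", "payload": {"moves": [[[-0.05, -0.012, 0, 0, 0, 0.095, 1], [-0.05, -0.012, 0, 0, 0, 0.095, 1], [-0.05, -0.012, 0, 0, 0, 0.095, 1], [-0.05, -0.012, 0, 0, 0, 0.095, 1], [-0.05, -0.012, 0, 0, 0, 0.095, 1], [-0.05, -0.012, 0, 0, 0, 0.095, 1], [-0.05, -0.012, 0, 0, 0, 0.095, 1], [-0.05, -0.012, 0, 0, 0, 0.095, 1], [-0.05, -0.012, 0, 0, 0, 0.095, 1], [-0.05, -0.012, 0, 0, 0, 0.095, 1]]]}}

```text
time: 3.1
ee_pos: [0.4547, 0.2121, 0.2226]
eef_rot: [0.576, 0.818, 0.0, 0.0]
ft_force: [0.9, -0.6, 0.7]
width: 0.0871
grip_force: 0.0
```

```bash
cat > g.py <<'E'
from h import *
import sys
def go(x,y,z,ang=-0.142,cmd=None):
    s=r.read_state(); Rt=R.from_quat(s["eef_rot"]); p=np.array(s["ee_pos"])
    c,sn=np.cos(ang),np.sin(ang)
    Rg=R.from_matrix(np.array([[sn,c,0],[-c,sn,0],[0,0,-1]]).T.T)  # cols: x=(sn,-c), y=(c,sn), z=-1
    w=(Rt.inv()*Rg).as_rotvec(); d=np.array([x,y,z])-p
    print("t",round(s["time"],2),"at",p.round(4),"yang",round(float(np.arctan2(*Rt.as_matrix()[[1,0],1])),4),"F",np.round(s["ft_force"],1),"w",round(s["width"],4),"g",round(s["grip_force"],1))
    print("turn",w.round(4),"shift now-axes",Rt.inv().apply(d).round(4),"shift after turn",Rg.inv().apply(d).round(4),"j7",np.round(s["joint_positions"],2))
if __name__=="__main__": go(*map(float,sys.argv[1:]))
E
python3 g.py .436 .009 .25
```

```text
Traceback (most recent call last):
  File "g.py", line 10, in <module>
    if __name__=="__main__": go(*map(float,sys.argv[1:]))
                             ~~^^^^^^^^^^^^^^^^^^^^^^^^^^
  File "g.py", line 6, in go
    Rg=R.from_matrix(np.array([[sn,c,0],[-c,sn,0],[0,0,-1]]).T.T)  # cols: x=(sn,-c), y=(c,sn), z=-1
  File "scipy/spatial/transform/_rotation.pyx", line 1143, in scipy.spatial.transform._rotation.Rotation.from_matrix
ValueError: Non-positive determinant (left-handed or null coordinate frame) in rotation matrix 0: [[-0.14152327  0.98993493  0.        ]
 [-0.98993493 -0.14152327  0.        ]
 [ 0.          0.         -1.        ]].
```

```bash
sed -i 's/\[\[sn,c,0\],\[-c,sn,0\],\[0,0,-1\]\]).T.T)  #.*/[[-sn,c,0],[c,sn,0],[0,0,-1]]))/' g.py; python3 g.py .436 .009 .25
```

```text
t 3.1 at [0.4547 0.2121 0.2226] yang 0.3437 F [ 0.9 -0.6  0.7] w 0.0871 g 0.0
turn [ 5.000e-04 -4.000e-04  4.857e-01] shift now-axes [-0.185  -0.086  -0.0274] shift after turn [-0.2037  0.0103 -0.0274] j7 [-0.84  0.05  0.32  1.8  -0.02  1.3  -0.17]
```

Emit:
{"api": "drive_tool", "payload": {"moves": [[[0, 0, -0.006, 0, 0, 0.1215, 1], [0, 0, -0.006, 0, 0, 0.1215, 1], [0, 0, -0.006, 0, 0, 0.1215, 1], [0, 0, -0.006, 0, 0, 0.1215, 1], [-0.041, 0.002, 0, 0, 0, 0, 1], [-0.041, 0.002, 0, 0, 0, 0, 1], [-0.041, 0.002, 0, 0, 0, 0, 1], [-0.041, 0.002, 0, 0, 0, 0, 1], [-0.04, 0.002, 0, 0, 0, 0, 1], [0, 0, 0, 0, 0, 0, 1]]]}}

```text
time: 4.1
ee_pos: [0.4356, 0.0057, 0.247]
eef_rot: [0.757, 0.654, 0.001, 0.0]
ft_force: [-0.3, 0.1, -0.3]
width: 0.0872
grip_force: 0.0
```

Run:
```python
from m import *; from g import go
go(.436,.009,.25)
im=save("wrist","w1.png")
for c,z in (("red",.132),("yellow",.096),("blue",.052)):
    try:
        p,s=blobs(im,c,(0,0,640,480)); print(c,p,s,at("wrist",p,z).round(4))
    except Exception as e: print(c,e)
```

```text
t 4.1 at [0.4356 0.0057 0.247 ] yang -0.1454 F [-0.3  0.1 -0.3] w 0.0872 g 0.0
turn [ 0.0008 -0.0009 -0.0034] shift now-axes [ 0.0034 -0.0001 -0.003 ] shift after turn [ 0.0034 -0.0001 -0.003 ] j7 [-0.68 -0.15  0.51  1.91  0.08  1.36 -0.33]
red (np.float64(319.5), np.float64(228.0)) [294 204  52  49 852] [0.4366 0.0118 0.132 ]
yellow (np.float64(456.0), np.float64(429.0)) [ 385  420  143   19 1153] [ 0.5382 -0.2212  0.096 ]
blue (np.float64(313.0), np.float64(194.0)) [279 169  69  51 454] [0.432  0.0215 0.052 ]
```

View pics/w1.png

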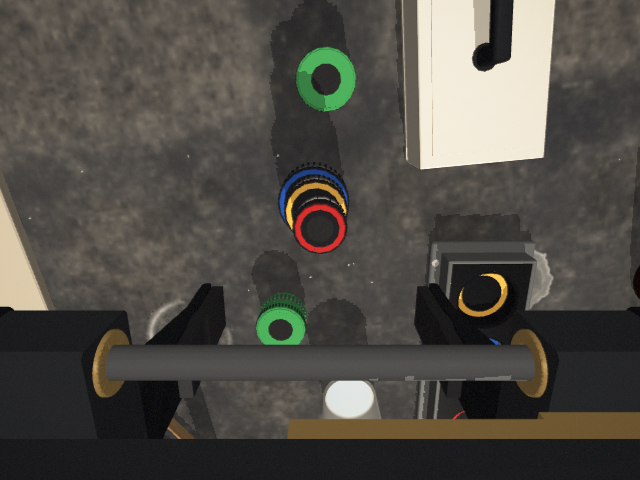

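The wrist view shows the red cap at (319,228), with yellow and blue showing behind it and green at (326,78) and (280,328), clear of the fingers. Descending on the red lens.

Emit:
{"api": "drive_tool", "payload": {"moves": [[[0.004, 0, 0.03, 0, 0, 0, 1], [0, 0, 0.03, 0, 0, 0, 1], [0, 0, 0.03, 0, 0, 0, 1], [0, 0, 0.025, 0, 0, 0, 1], [0, 0, 0.019, 0, 0, 0, 1], [0, 0, 0, 0, 0, 0, 1], [0, 0, 0, 0, 0, 0, 0.3], [0, 0, 0, 0, 0, 0, 0.3], [0, 0, 0, 0, 0, 0, 0.3], [0, 0, 0, 0, 0, 0, 0.3]]], "squeeze": 20}}

```text
time: 5.15
ee_pos: [0.4369, 0.0149, 0.1132]
eef_rot: [0.754, 0.657, 0.001, 0.0]
ft_force: [0.7, -0.5, 0.4]
width: 0.0627
grip_force: 0.0
```

Emit:
{"api": "drive_tool", "payload": {"moves": [[[-0.004, 0, 0.001, 0, 0, 0, 0.6], [0, 0, 0, 0, 0, 0, 0.55], [0, 0, 0, 0, 0, 0, 0.35], [0, 0, 0, 0, 0, 0, 0.3], [0, 0, 0, 0, 0, 0, 0.3], [0, 0, 0, 0, 0, 0, 0.3]]]}}

```text
time: 5.75
ee_pos: [0.4359, 0.0108, 0.1116]
eef_rot: [0.754, 0.657, 0.0, 0.0]
ft_force: [0.1, -0.1, 0.5]
width: 0.0393
grip_force: 20.0
```

Emit:
{"api": "drive_tool", "payload": {"moves": [[[0, 0, -0.01, 0, 0, 0, 0.3], [0, 0, -0.02, 0, 0, 0, 0.3], [0, 0, -0.03, 0, 0, 0, 0.3], [0, 0, -0.03, 0, 0, 0, 0.3], [0, 0, 0, 0, 0, 0, 0.3]]], "squeeze": 25}}

```text
time: 6.25
ee_pos: [0.4378, 0.011, 0.2056]
eef_rot: [0.754, 0.657, 0.003, 0.001]
ft_force: [-0.4, 0.6, -2.1]
width: 0.0393
grip_force: 25.0
```

```bash
python3 g.py .57 -.287 .19
```

```text
t 6.25 at [0.4378 0.011  0.2056] yang -0.1383 F [-0.4  0.6 -2.1] w 0.0393 g 25.0
turn [ 0.0054 -0.0029  0.0037] shift now-axes [-0.277   0.1719  0.0158] shift after turn [-0.2763  0.173   0.0156] j7 [-0.68 -0.12  0.52  1.98  0.06  1.27 -0.32]
```

Emit:
{"api": "drive_tool", "payload": {"moves": [[[-0.015, 0.009, 0, 0, 0, 0, 0.3], [-0.03, 0.019, 0, 0, 0, 0, 0.3], [-0.032, 0.02, 0, 0, 0, 0, 0.3], [-0.032, 0.02, 0, 0, 0, 0, 0.3], [-0.032, 0.02, 0, 0, 0, 0, 0.3], [-0.032, 0.02, 0, 0, 0, 0, 0.3], [-0.032, 0.02, 0, 0, 0, 0, 0.3], [-0.032, 0.02, 0, 0, 0, 0, 0.3], [-0.025, 0.015, 0, 0, 0, 0, 0.3], [-0.014, 0.009, 0, 0, 0, 0, 0.3]]]}}

```text
time: 7.25
ee_pos: [0.568, -0.2888, 0.2007]
eef_rot: [0.755, 0.656, -0.001, -0.0]
ft_force: [0.0, 0.3, -0.3]
width: 0.0395
grip_force: 25.0
```

Emit:
{"api": "drive_tool", "payload": {"moves": [[[0, 0, 0, 0, 0, 0, 0.3], [0, 0, 0, 0, 0, 0, 0.3]]]}}

```text
time: 7.45
ee_pos: [0.5679, -0.286, 0.2009]
eef_rot: [0.754, 0.657, -0.0, -0.001]
ft_force: [-0.7, -0.2, -0.9]
width: 0.0396
grip_force: 25.0
```

Run:
```python
from m import *; from g import go
go(.57,-.287,.10)
im=save("wrist","w2.png")
for c,z in (("red",.026),("yellow",.018),("blue",.010)):
    try:
        p,s=blobs(im,c,(0,0,640,300)); print(c,p,s,at("wrist",p,z).round(4))
    except Exception as e: print(c,e)
```

```text
t 7.45 at [ 0.5679 -0.286   0.2009] yang -0.1384 F [-0.7 -0.2 -0.9] w 0.0396 g 25.0
turn [-0.0013 -0.0002  0.0036] shift now-axes [-0.0007  0.0023  0.1009] shift after turn [-0.0006  0.0022  0.1009] j7 [-0.18  0.45  0.79  1.49 -0.32  1.33  0.49]
red (np.float64(528.0), np.float64(288.0)) [ 489  277   79   23 1315] [ 0.7503 -0.3842  0.026 ]
yellow (np.float64(322.5), np.float64(20.0)) [288   0  70  41 200] [ 0.5914 -0.1354  0.018 ]
blue (np.float64(323.5), np.float64(110.5)) [ 283   68   82   86 1860] [ 0.5831 -0.202   0.01  ]
```

View pics/w2.png

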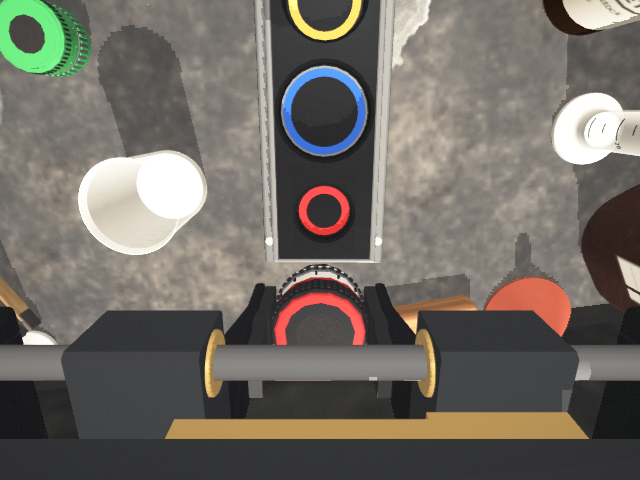

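The wrist shows the wells aligned with the gripper: blue (324,110), red (324,210). The held lens is at (320,320).

```bash
python3 - <<'E'
from m import *
im=cv2.imread("pics/w2.png")[:,:,::-1].copy()
for c,z,b in (("red",.026,(250,170,400,250)),("blue",.010,(250,50,400,170))):
    p,s=blobs(im,c,b); print(c,p,s,at("wrist",p,z).round(4))
for px in ((260,0),(265,262),(392,0),(381,262)): print(at("wrist",px,.036).round(4))
E
python3 g.py .571 -.283 .1
```

```text
red (np.float64(323.5), np.float64(210.0)) [ 298  186   52   49 1077] [ 0.5718 -0.2841  0.026 ]
blue (np.float64(323.5), np.float64(110.5)) [ 283   68   82   86 1860] [ 0.5831 -0.202   0.01  ]
[ 0.5475 -0.1197  0.036 ]
[ 0.5144 -0.3213  0.036 ]
[ 0.6427 -0.133   0.036 ]
[ 0.616  -0.3355  0.036 ]
t 7.5 at [ 0.5681 -0.2854  0.2011] yang -0.1375 F [ 0.5  0.3 -0.6] w 0.0396 g 25.0
turn [-0.0008 -0.0007  0.0045] shift now-axes [0.0027 0.0027 0.1011] shift after turn [0.0028 0.0026 0.1011] j7 [-0.18  0.45  0.79  1.49 -0.32  1.33  0.49]
```

Emit:
{"api": "drive_tool", "payload": {"moves": [[[0.001, 0.003, 0.03, 0, 0, 0.004, 0.3], [0, 0, 0.04, 0, 0, 0, 0.3], [0, 0, 0.035, 0, 0, 0, 0.3], [0, 0, 0.025, 0, 0, 0, 0.3], [0, 0, 0, 0, 0, 0, 0.3], [0, 0, 0, 0, 0, 0, 0.3]]]}}

```text
time: 8.1
ee_pos: [0.5717, -0.2849, 0.0724]
eef_rot: [0.755, 0.656, 0.0, -0.0]
ft_force: [0.4, -0.0, -0.9]
width: 0.0391
grip_force: 25.0
```

```bash
python3 g.py .5715 -.284 .0415
```

```text
t 8.1 at [ 0.5717 -0.2849  0.0724] yang -0.1411 F [ 0.4 -0.  -0.9] w 0.0391 g 25.0
turn [ 0.0003 -0.0003  0.0009] shift now-axes [ 0.0009 -0.0003  0.0309] shift after turn [ 0.0009 -0.0003  0.0309] j7 [-0.14  0.57  0.72  1.62 -0.41  1.11  0.55]
```

Emit:
{"api": "drive_tool", "payload": {"moves": [[[0.001, 0, 0.008, 0, 0, 0, 0.3], [0, 0, 0.008, 0, 0, 0, 0.3], [0, 0, 0.006, 0, 0, 0, 0.3], [0, 0, 0.004, 0, 0, 0, 0.3], [0, 0, 0.003, 0, 0, 0, 0.3], [0, 0, 0.001, 0, 0, 0, 0.3], [0, 0, 0.001, 0, 0, 0, 0.3], [0, 0, 0, 0, 0, 0, 0.3]]]}}

```text
time: 8.9
ee_pos: [0.5714, -0.2847, 0.0415]
eef_rot: [0.756, 0.655, 0.0, -0.0]
ft_force: [-4.6, 3.3, 9.8]
width: 0.0396
grip_force: 25.0
```

Emit:
{"api": "drive_tool", "payload": {"moves": [[[0, 0, 0, 0, 0, 0, 0.55], [0, 0, 0, 0, 0, 0, 0.65], [0, 0, 0, 0, 0, 0, 0.7], [0, 0, 0, 0, 0, 0, 0.7], [0, 0, -0.02, 0, 0, 0, 0.8], [0, 0, -0.03, 0, 0, 0, 1], [0, 0, -0.05, 0, 0, 0, 1], [0, 0, -0.05, 0, 0, 0, 1], [0, 0, -0.03, 0, 0, 0, 1]]]}}

```text
time: 9.8
ee_pos: [0.5721, -0.2855, 0.2246]
eef_rot: [0.756, 0.655, 0.001, 0.002]
ft_force: [0.2, -0.2, -0.3]
width: 0.0854
grip_force: 0.0
```

Run:
```python
from m import *; from g import go
go(.433,.013,.22)
a=save("scene","s2.png"); b=save("top","t2.png")
cv2.imwrite("pics/c2.png",cv2.resize(np.hstack([a[140:300,180:380],b[150:310,290:490]]),(800,320),interpolation=cv2.INTER_CUBIC)[:,:,::-1])
for c,z,bs,bt in (("red",.062,(195,150,260,262),(350,165,490,215)),("yellow",.096,(315,218,365,295),(290,248,335,300)),("blue",.052,(315,218,365,295),(290,248,335,300))):
    for cam,im,bb in (("scene",a,bs),("top",b,bt)):
        p,s=blobs(im,c,bb); print(cam,c,p,s,at(cam,p,z).round(4))
```

```text
t 9.8 at [ 0.5721 -0.2855  0.2246] yang -0.1425 F [ 0.2 -0.2 -0.3] w 0.0854 g 0.0
turn [ 0.0038  0.0008 -0.0005] shift now-axes [ 0.2758 -0.1801  0.0037] shift after turn [ 0.2759 -0.18    0.0046] j7 [-0.19  0.44  0.8   1.46 -0.32  1.37  0.48]
scene red (np.float64(217.5), np.float64(169.0)) [208 162  20  15 160] [ 0.5706 -0.2876  0.062 ]
top red (np.float64(468.0), np.float64(191.5)) [458 182  21  20 138] [ 0.5693 -0.2866  0.062 ]
scene yellow (np.float64(340.5), np.float64(245.5)) [326 234  30  24 253] [0.4336 0.0107 0.096 ]
top yellow (np.float64(311.5), np.float64(269.5)) [298 256  28  28 186] [0.4322 0.0118 0.096 ]
scene blue (np.float64(340.5), np.float64(264.5)) [322 254  38  22 214] [0.4338 0.0171 0.052 ]
top blue (np.float64(313.0), np.float64(276.0)) [296 261  35  31 172] [0.426  0.0102 0.052 ]
```

View pics/c2.png

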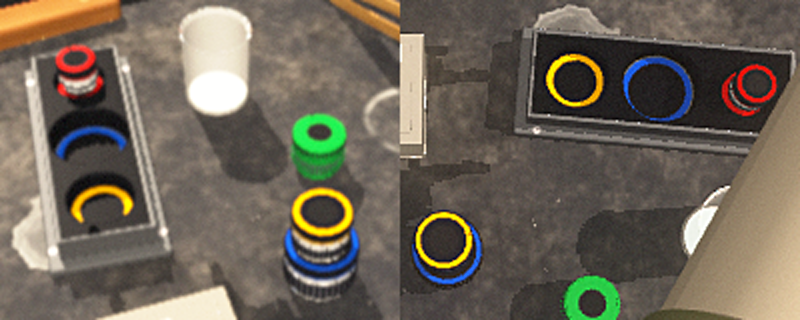

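The red lens is upright in its well at (77,75) in the crop's left half, and the pile stands with yellow on top. Next is the mid lens.

Emit:
{"api": "drive_tool", "payload": {"moves": [[[0.015, -0.009, 0, 0, 0, 0, 1], [0.03, -0.02, 0, 0, 0, 0, 1], [0.033, -0.021, 0, 0, 0, 0, 1], [0.033, -0.022, 0, 0, 0, 0, 1], [0.033, -0.022, 0, 0, 0, 0, 1], [0.033, -0.022, 0, 0, 0, 0, 1], [0.033, -0.022, 0, 0, 0, 0, 1], [0.033, -0.021, 0, 0, 0, 0, 1], [0.022, -0.014, 0, 0, 0, 0, 1], [0.011, -0.007, 0, 0, 0, 0, 1]]]}}

```text
time: 10.9
ee_pos: [0.4311, 0.0164, 0.2199]
eef_rot: [0.754, 0.656, -0.0, -0.0]
ft_force: [0.4, -0.3, 0.2]
width: 0.0873
grip_force: 0.0
```

Emit:
{"api": "drive_tool", "payload": {"moves": [[[0, 0, 0.02, 0, 0, 0, 1], [0, 0, 0.03, 0, 0, 0, 1], [0, 0, 0.02, 0, 0, 0, 1], [0, 0, 0, 0, 0, 0, 1], [0, 0, 0, 0, 0, 0, 1]]]}}

```text
time: 11.4
ee_pos: [0.4323, 0.0139, 0.1507]
eef_rot: [0.756, 0.655, -0.0, -0.0]
ft_force: [0.4, -0.7, 0.3]
width: 0.0869
grip_force: 0.0
```

Run:
```python
from m import *; from g import go
go(.433,.0115,.075)
im=save("wrist","w3.png")
for c,z in (("yellow",.096),("blue",.052)):
    p,s=blobs(im,c,(200,80,440,300)); print(c,p,s,at("wrist",p,z).round(4))
```

```text
t 11.4 at [0.4323 0.0139 0.1507] yang -0.1421 F [ 0.4 -0.7  0.3] w 0.0869 g 0.0
turn [-0.0006  0.0005 -0.0001] shift now-axes [-0.0022  0.0011  0.0757] shift after turn [-0.0022  0.0011  0.0757] j7 [-0.76 -0.08  0.61  2.06  0.05  1.15 -0.32]
yellow (np.float64(322.0), np.float64(262.0)) [ 280  225   85   75 1564] [0.4345 0.0136 0.096 ]
blue (np.float64(317.5), np.float64(230.0)) [273 200  90  61 792] [0.4326 0.0204 0.052 ]
```

Emit:
{"api": "drive_tool", "payload": {"moves": [[[-0.002, 0.001, 0.03, 0, 0, 0, 1], [0, 0, 0.025, 0, 0, 0, 1], [0, 0, 0.02, 0, 0, 0, 1], [0, 0, 0, 0, 0, 0, 1], [0, 0, 0, 0, 0, 0, 0.7], [0, 0, 0, 0, 0, 0, 0.6], [0, 0, 0, 0, 0, 0, 0.4], [0, 0, 0, 0, 0, 0, 0.4], [0, 0, 0, 0, 0, 0, 0.4]]], "squeeze": 25}}

```text
time: 12.35
ee_pos: [0.4333, 0.012, 0.0759]
eef_rot: [0.755, 0.655, 0.0, 0.0]
ft_force: [0.4, 0.2, -0.4]
width: 0.0548
grip_force: 0.0
```

Emit:
{"api": "drive_tool", "payload": {"moves": [[[0, 0, 0, 0, 0, 0, 0.4], [0, 0, 0, 0, 0, 0, 0.4], [0, 0, 0, 0, 0, 0, 0.4]]], "squeeze": 28}}

```text
time: 12.65
ee_pos: [0.4333, 0.012, 0.0758]
eef_rot: [0.755, 0.655, 0.0, 0.0]
ft_force: [-1.4, -0.6, 5.5]
width: 0.0513
grip_force: 28.0
```

Emit:
{"api": "drive_tool", "payload": {"moves": [[[0, 0, -0.01, 0, 0, 0, 0.4], [0, 0, -0.02, 0, 0, 0, 0.4], [0, 0, -0.03, 0, 0, 0, 0.4], [0, 0, -0.04, 0, 0, 0, 0.4], [0, 0, -0.01, 0, 0, 0, 0.4], [0, 0, 0, 0, 0, 0, 0.4]]]}}

```text
time: 13.25
ee_pos: [0.4339, 0.012, 0.187]
eef_rot: [0.756, 0.655, 0.002, 0.0]
ft_force: [-0.6, -0.2, -2.8]
width: 0.0514
grip_force: 28.0
```

```bash
python3 g.py .594 -.122 .19
```

```text
t 13.25 at [0.4339 0.012  0.187 ] yang -0.1421 F [-0.6 -0.2 -2.8] w 0.0514 g 28.0
turn [ 0.0025 -0.0018 -0.0001] shift now-axes [-0.11    0.1775 -0.0028] shift after turn [-0.11    0.1775 -0.003 ] j7 [-0.77 -0.12  0.6   2.01  0.07  1.23 -0.34]
```

Emit:
{"api": "drive_tool", "payload": {"moves": [[[-0.005, 0.009, 0, 0, 0, 0, 0.4], [-0.013, 0.02, 0, 0, 0, 0, 0.4], [-0.014, 0.023, 0, 0, 0, 0, 0.4], [-0.014, 0.023, 0, 0, 0, 0, 0.4], [-0.014, 0.023, 0, 0, 0, 0, 0.4], [-0.014, 0.023, 0, 0, 0, 0, 0.4], [-0.014, 0.022, 0, 0, 0, 0, 0.4], [-0.012, 0.019, 0, 0, 0, 0, 0.4], [-0.007, 0.011, 0, 0, 0, 0, 0.4], [-0.003, 0.005, 0, 0, 0, 0, 0.4]]]}}

```text
time: 14.25
ee_pos: [0.5937, -0.1242, 0.1833]
eef_rot: [0.756, 0.655, -0.002, -0.0]
ft_force: [0.1, -0.1, -0.6]
width: 0.0513
grip_force: 28.0
```

Emit:
{"api": "drive_tool", "payload": {"moves": [[[0, 0, 0.02, 0, 0, 0, 0.4], [0, 0, 0.03, 0, 0, 0, 0.4], [0, 0, 0.03, 0, 0, 0, 0.4], [0, 0, 0.02, 0, 0, 0, 0.4], [0, 0, 0.01, 0, 0, 0, 0.4], [0, 0, 0, 0, 0, 0, 0.4], [0, 0, 0, 0, 0, 0, 0.4]]]}}

```text
time: 14.95
ee_pos: [0.594, -0.1225, 0.0761]
eef_rot: [0.756, 0.655, 0.0, 0.0]
ft_force: [-0.8, -1.3, -1.7]
width: 0.0516
grip_force: 28.0
```

Run:
```python
from m import *; from g import go
go(.594,-.122,.0418)
a=save("wrist","w4.png")
```

```text
t 14.95 at [ 0.594  -0.1225  0.0761] yang -0.1421 F [-0.8 -1.3 -1.7] w 0.0516 g 28.0
turn [ 0.0006  0.0003 -0.0001] shift now-axes [ 0.0005 -0.0001  0.0343] shift after turn [ 0.0005 -0.0001  0.0343] j7 [-0.43  0.49  0.71  1.71 -0.36  1.08  0.26]
```

Emit:
{"api": "drive_tool", "payload": {"moves": [[[0, 0, 0.008, 0, 0, 0, 0.4], [0, 0, 0.008, 0, 0, 0, 0.4], [0, 0, 0.007, 0, 0, 0, 0.4], [0, 0, 0.005, 0, 0, 0, 0.4], [0, 0, 0.003, 0, 0, 0, 0.4], [0, 0, 0.002, 0, 0, 0, 0.4], [0, 0, 0.001, 0, 0, 0, 0.4], [0, 0, 0, 0, 0, 0, 0.4]]]}}

```text
time: 15.8
ee_pos: [0.5938, -0.1223, 0.0419]
eef_rot: [0.756, 0.655, 0.0, -0.0]
ft_force: [-2.3, 0.4, 3.2]
width: 0.0517
grip_force: 28.0
```

Emit:
{"api": "drive_tool", "payload": {"moves": [[[0, 0, 0, 0, 0, 0, 0.7], [0, 0, 0, 0, 0, 0, 0.75], [0, 0, 0, 0, 0, 0, 0.8], [0, 0, 0, 0, 0, 0, 0.8], [0, 0, -0.02, 0, 0, 0, 0.9], [0, 0, -0.03, 0, 0, 0, 1], [0, 0, -0.04, 0, 0, 0, 1], [0, 0, -0.04, 0, 0, 0, 1], [0, 0, -0.02, 0, 0, 0, 1]]]}}

```text
time: 16.7
ee_pos: [0.5948, -0.1228, 0.1952]
eef_rot: [0.756, 0.655, 0.002, 0.001]
ft_force: [1.1, 0.5, 0.4]
width: 0.0864
grip_force: 0.0
```

Run:
```python
from m import *; from g import go
a=save("scene","s3.png"); b=save("top","t3.png")
cv2.imwrite("pics/c3.png",cv2.resize(np.hstack([a[140:300,180:380],b[150:310,290:490]]),(800,320),interpolation=cv2.INTER_CUBIC)[:,:,::-1])
for c,z,bs,bt in (("yellow",.062,(195,150,260,262),(350,155,490,215)),("blue",.052,(315,218,365,295),(290,248,335,300))):
    for cam,im,bb in (("scene",a,bs),("top",b,bt)):
        p,s=blobs(im,c,bb); print(cam,c,p,s,at(cam,p,z).round(4))
go(.432,.0125,.16)
```

```text
scene yellow (np.float64(228.5), np.float64(229.0)) [215 218  28  23 237] [ 0.5934 -0.123   0.062 ]Traceback (most recent call last):
  File "<stdin>", line 6, in <module>
  File "m.py", line 8, in blobs
    j=max(range(1,n),key=lambda j:st[j,4])
ValueError: max() iterable argument is empty
```

View pics/c3.png

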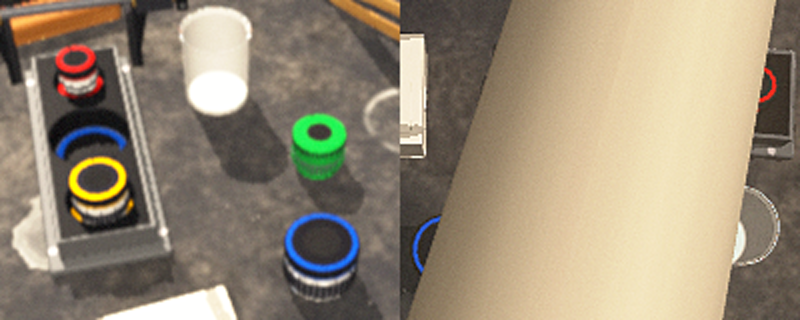

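The mid lens is seated at (100,185) in the crop; the blue lens stands alone at (320,240), with the green look-alike at (320,140) left where it was. Next is the blue lens.

Run:
```python
from m import *; from g import go
a=cv2.imread("pics/s3.png")[:,:,::-1].copy()
p,s=blobs(a,"blue",(315,218,365,295)); q=at("scene",p,.052); print(p,s,q.round(4))
go(.432,.0125,.16)
```

```text
(np.float64(340.5), np.float64(261.0)) [322 247  38  29 344] [0.4307 0.01   0.052 ]
t 16.8 at [ 0.5953 -0.1228  0.1948] yang -0.1421 F [ 0.3  0.1 -0.1] w 0.0866 g 0.0
turn [ 0.0053 -0.0008 -0.0001] shift now-axes [ 0.1107 -0.181   0.034 ] shift after turn [ 0.1108 -0.1808  0.0348] j7 [-0.48  0.37  0.78  1.59 -0.27  1.29  0.2 ]
```

Emit:
{"api": "drive_tool", "payload": {"moves": [[[0.005, -0.009, 0, 0.005, 0, 0, 1], [0.013, -0.02, 0, 0, 0, 0, 1], [0.014, -0.023, 0, 0, 0, 0, 1], [0.014, -0.023, 0, 0, 0, 0, 1], [0.014, -0.023, 0, 0, 0, 0, 1], [0.014, -0.024, 0.01, 0, 0, 0, 1], [0.014, -0.024, 0.01, 0, 0, 0, 1], [0.012, -0.02, 0.01, 0, 0, 0, 1], [0.007, -0.011, 0.005, 0, 0, 0, 1], [0.003, -0.005, 0, 0, 0, 0, 1]]]}}

```text
time: 17.8
ee_pos: [0.4265, 0.0136, 0.1556]
eef_rot: [0.755, 0.656, -0.003, -0.003]
ft_force: [-0.6, -0.2, -0.6]
width: 0.0872
grip_force: 0.0
```

Emit:
{"api": "drive_tool", "payload": {"moves": [[[0, 0, 0, 0, 0, 0, 1], [0, 0, 0, 0, 0, 0, 1]]]}}

```text
time: 18.0
ee_pos: [0.4292, 0.0121, 0.1574]
eef_rot: [0.756, 0.655, -0.002, -0.002]
ft_force: [0.1, -0.9, 1.0]
width: 0.0871
grip_force: 0.0
```

Run:
```python
from m import *; from g import go
im=save("wrist","w5.png")
p,s=blobs(im,"blue",(200,80,440,440)); q=at("wrist",p,.052); print(p,s,q.round(4))
go(.432,.0115,.031)
```

```text
(np.float64(322.0), np.float64(237.0)) [ 278  195   89   85 1546] [0.4308 0.0109 0.052 ]
t 18.05 at [0.4294 0.012  0.1575] yang -0.1427 F [0.  0.2 0.1] w 0.087 g 0.0
turn [-0.0047  0.0002 -0.0007] shift now-axes [-1.000e-04  3.200e-03  1.264e-01] shift after turn [-1.000e-04  2.600e-03  1.265e-01] j7 [-0.82 -0.1   0.66  2.06  0.07  1.17 -0.33]
```

Emit:
{"api": "drive_tool", "payload": {"moves": [[[-0.001, 0.002, 0.03, -0.005, 0, 0, 1], [0, 0, 0.03, 0, 0, 0, 1], [0, 0, 0.03, 0, 0, 0, 1], [0, 0, 0.02, 0, 0, 0, 1], [0, 0, 0.016, 0, 0, 0, 1], [0, 0, 0, 0, 0, 0, 1], [0, 0, 0, 0, 0, 0, 0.75], [0, 0, 0, 0, 0, 0, 0.6], [0, 0, 0, 0, 0, 0, 0.6], [0, 0, 0, 0, 0, 0, 0.6]]], "squeeze": 30}}

```text
time: 19.05
ee_pos: [0.4312, 0.0114, 0.0321]
eef_rot: [0.755, 0.655, 0.001, 0.0]
ft_force: [-0.5, 0.5, 4.5]
width: 0.0654
grip_force: 30.0
```

Emit:
{"api": "drive_tool", "payload": {"moves": [[[0, 0, 0, 0, 0, 0, 0.6], [0, 0, 0, 0, 0, 0, 0.6]]]}}

```text
time: 19.25
ee_pos: [0.4312, 0.0114, 0.032]
eef_rot: [0.755, 0.655, 0.001, 0.0]
ft_force: [-1.4, 0.4, 6.9]
width: 0.0656
grip_force: 30.0
```

Emit:
{"api": "drive_tool", "payload": {"moves": [[[0, 0, -0.01, 0, 0, 0, 0.6], [0, 0, -0.025, 0, 0, 0, 0.6], [0, 0, -0.035, 0, 0, 0, 0.6], [0, 0, -0.04, 0, 0, 0, 0.6], [0, 0, -0.02, 0, 0, 0, 0.6], [0, 0, -0.01, 0, 0, 0, 0.6], [0, 0, 0, 0, 0, 0, 0.6]]]}}

```text
time: 19.95
ee_pos: [0.4311, 0.0113, 0.1723]
eef_rot: [0.755, 0.655, 0.001, 0.0]
ft_force: [0.1, -0.0, -2.7]
width: 0.0655
grip_force: 30.0
```

```bash
python3 g.py .583 -.203 .17
```

```text
t 19.95 at [0.4311 0.0113 0.1723] yang -0.142 F [ 0.1 -0.  -2.7] w 0.0655 g 30.0
turn [ 0.0015 -0.0014 -0.    ] shift now-axes [-0.1906  0.1807  0.0023] shift after turn [-0.1906  0.1807  0.0023] j7 [-0.84 -0.13  0.68  2.04  0.08  1.2  -0.34]
```

Emit:
{"api": "drive_tool", "payload": {"moves": [[[-0.01, 0.01, 0, 0, 0, 0, 0.6], [-0.02, 0.019, 0, 0, 0, 0, 0.6], [-0.024, 0.023, 0, 0, 0, 0, 0.6], [-0.024, 0.023, 0, 0, 0, 0, 0.6], [-0.024, 0.023, 0, 0, 0, 0, 0.6], [-0.024, 0.023, 0, 0, 0, 0, 0.6], [-0.024, 0.022, 0, 0, 0, 0, 0.6], [-0.022, 0.02, 0, 0, 0, 0, 0.6], [-0.012, 0.012, 0, 0, 0, 0, 0.6], [-0.007, 0.006, 0, 0, 0, 0, 0.6]]]}}

```text
time: 20.95
ee_pos: [0.5822, -0.2051, 0.1692]
eef_rot: [0.756, 0.654, -0.002, -0.001]
ft_force: [-0.5, 0.2, -2.4]
width: 0.0655
grip_force: 30.0
```

Emit:
{"api": "drive_tool", "payload": {"moves": [[[0, 0, 0.02, 0, 0, 0, 0.6], [0, 0, 0.03, 0, 0, 0, 0.6], [0, 0, 0.02, 0, 0, 0, 0.6], [0, 0, 0, 0, 0, 0, 0.6], [0, 0, 0, 0, 0, 0, 0.6]]]}}

```text
time: 21.45
ee_pos: [0.5824, -0.2033, 0.1012]
eef_rot: [0.755, 0.655, -0.0, -0.0]
ft_force: [0.2, 0.3, -1.5]
width: 0.0653
grip_force: 30.0
```

Run:
```python
from m import *; from g import go
go(.583,-.203,.042)
save("wrist","w6.png")
```

```text
t 21.45 at [ 0.5824 -0.2033  0.1012] yang -0.1419 F [ 0.2  0.3 -1.5] w 0.0653 g 30.0
turn [-0.0012  0.0002  0.0001] shift now-axes [0.0003 0.0006 0.0592] shift after turn [0.0003 0.0005 0.0592] j7 [-0.36  0.52  0.82  1.66 -0.41  1.14  0.43]
```

View pics/w6.png

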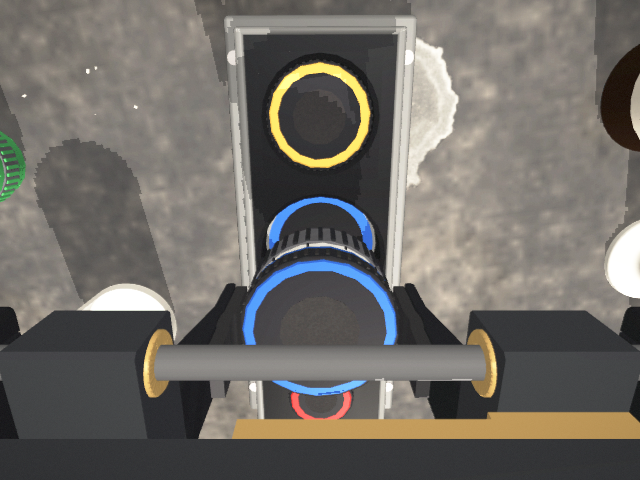

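Everything is in line (lens centre column 320, blue ring 321, yellow 320). I'm lowering it.

Emit:
{"api": "drive_tool", "payload": {"moves": [[[0, 0.001, 0.015, 0, 0, 0, 0.6], [0, 0, 0.012, 0, 0, 0, 0.6], [0, 0, 0.01, 0, 0, 0, 0.6], [0, 0, 0.008, 0, 0, 0, 0.6], [0, 0, 0.006, 0, 0, 0, 0.6], [0, 0, 0.004, 0, 0, 0, 0.6], [0, 0, 0.003, 0, 0, 0, 0.6], [0, 0, 0.001, 0, 0, 0, 0.6], [0, 0, 0, 0, 0, 0, 0.6]]]}}

```text
time: 22.4
ee_pos: [0.5839, -0.2037, 0.0425]
eef_rot: [0.755, 0.655, 0.0, 0.0]
ft_force: [0.2, 0.1, -2.4]
width: 0.0651
grip_force: 30.0
```

Emit:
{"api": "drive_tool", "payload": {"moves": [[[0, 0, 0.0005, 0, 0, 0, 0.6], [0, 0, 0, 0, 0, 0, 0.85], [0, 0, 0, 0, 0, 0, 0.95], [0, 0, 0, 0, 0, 0, 1], [0, 0, 0, 0, 0, 0, 1], [0, 0, -0.02, 0, 0, 0, 1], [0, 0, -0.04, 0, 0, 0, 1], [0, 0, -0.04, 0, 0, 0, 1], [0, 0, -0.04, 0, 0, 0, 1], [0, 0, -0.03, 0, 0, 0, 1]]]}}

```text
time: 23.4
ee_pos: [0.5841, -0.2041, 0.2146]
eef_rot: [0.756, 0.655, 0.001, 0.001]
ft_force: [0.2, -0.7, -0.7]
width: 0.0869
grip_force: 0.0
```

```bash
python3 g.py .582 .157 .2 -.047
```

```text
t 23.4 at [ 0.5841 -0.2041  0.2146] yang -0.1424 F [ 0.2 -0.7 -0.7] w 0.0869 g 0.0
turn [ 0.0022  0.0001 -0.0954] shift now-axes [ 0.3571 -0.0534  0.0145] shift after turn [ 0.3606 -0.0191  0.0146] j7 [-0.4   0.42  0.88  1.53 -0.33  1.35  0.37]
```

Emit:
{"api": "drive_tool", "payload": {"moves": [[[0.015, -0.001, 0, 0, 0, -0.024, 1], [0.035, -0.001, 0, 0, 0, -0.024, 1], [0.04, -0.001, 0, 0, 0, -0.024, 1], [0.04, -0.001, 0, 0, 0, -0.024, 1], [0.04, -0.003, 0, 0, 0, 0, 1], [0.04, -0.003, 0, 0, 0, 0, 1], [0.025, -0.002, 0, 0, 0, 0, 1], [0.01, -0.001, 0, 0, 0, 0, 1], [0, 0, 0, 0, 0, 0, 1], [0, 0, 0, 0, 0, 0, 1]]]}}

```text
time: 24.4
ee_pos: [0.5888, 0.0396, 0.2118]
eef_rot: [0.724, 0.69, -0.0, 0.0]
ft_force: [0.9, -1.4, -0.4]
width: 0.0873
grip_force: 0.0
```

Run:
```python
from m import *; from g import go
go(.582,.157,.2,-.047)
im=save("wrist","w7.png"); s=save("scene","s7.png"); t=save("top","t7.png")
cv2.imwrite("pics/c7.png",np.vstack([cv2.resize(im,(400,300)),np.hstack([cv2.resize(s[140:300,180:380],(400,300))])])[:,:,::-1])
```

```text
t 24.4 at [0.5888 0.0396 0.2118] yang -0.0476 F [ 0.9 -1.4 -0.4] w 0.0873 g 0.0
turn [-0.0001  0.0007 -0.0006] shift now-axes [ 0.1169 -0.0124  0.0117] shift after turn [ 0.1169 -0.0123  0.0118] j7 [-0.8   0.33  0.82  1.61 -0.24  1.31  0.  ]
```

View pics/w7.png

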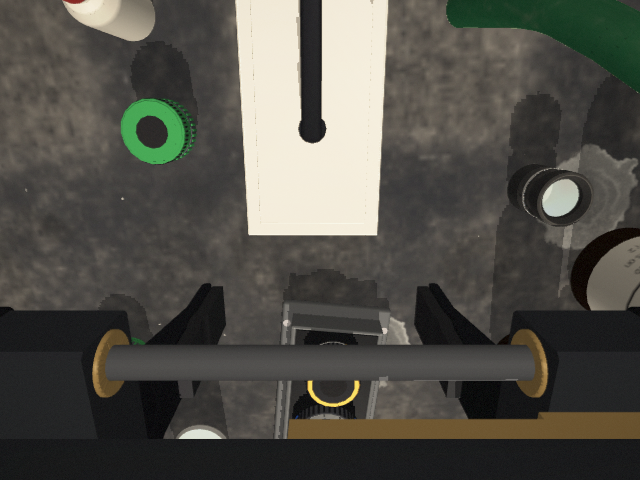

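View pics/s7.png

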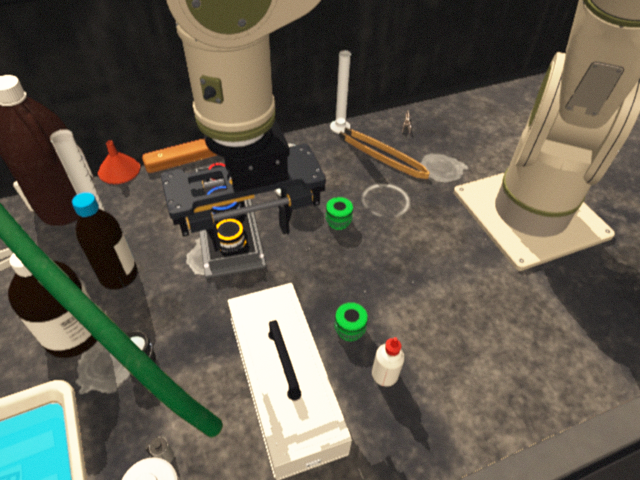

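The cover lies squarely in the wrist view, with its near edge from (249,235) to (377,235) and the handle end at (312,128). The hose end is at (465,10), off to the side.

Run:
```python
from m import *
a=at("wrist",(249,235),.059);b=at("wrist",(377,235),.059); print("near corners",a.round(4),b.round(4),np.linalg.norm(a-b))
for px in ((236,0),(388,0)): print("edge",at("wrist",px,.059).round(4))
for px in ((312,128),(300,0),(323,0)): print("handle",at("wrist",px,.09).round(4))
im=cv2.imread("pics/w7.png"); g=cv2.cvtColor(im,cv2.COLOR_BGR2GRAY)
for y in (5,40,80): 
    xs=np.where(g[y,245:385]<70)[0]+245; p=(xs.min()+xs.max())/2; print(y,xs.min(),xs.max(),at("wrist",(p,y),.093).round(4))
for z in (0,.05): print("hose",at("wrist",(447,12),z).round(3))
```

```text
near corners [0.5298 0.028  0.059 ] [0.6363 0.0227 0.059 ] 0.10668598232221894
edge [0.5387 0.2003 0.059 ]
edge [0.645  0.1949 0.059 ]
handle [0.5877 0.1125 0.09  ]
handle [0.5845 0.1907 0.09  ]
handle [0.599 0.19  0.09 ]
5 300 320 [0.5907 0.187  0.093 ]
40 301 320 [0.5898 0.1671 0.093 ]
80 301 320 [0.5885 0.1432 0.093 ]
hose [0.704 0.197 0.   ]
hose [0.689 0.187 0.05 ]
```

```bash
python3 g.py .5895 .161 .068 -.05
```

```text
t 24.55 at [0.589  0.0394 0.212 ] yang -0.0487 F [-0.9 -0.1 -0.3] w 0.087 g 0.0
turn [0.0002 0.0003 0.0013] shift now-axes [ 0.1215 -0.0054  0.1439] shift after turn [ 0.1215 -0.0055  0.144 ] j7 [-0.8   0.33  0.82  1.61 -0.24  1.31  0.  ]
```

Emit:
{"api": "drive_tool", "payload": {"moves": [[[0.015, 0, 0, 0, 0, 0, 1], [0.03, -0.001, 0, 0, 0, 0, 1], [0.03, -0.001, 0, 0, 0, 0, 1], [0.025, -0.001, 0.01, 0, 0, 0, 1], [0.015, -0.001, 0.025, 0, 0, 0, 1], [0.0065, -0.001, 0.03, 0, 0, 0, 1], [0, 0, 0.02, 0, 0, 0, 1], [0, 0, 0.01, 0, 0, 0, 1], [0, 0, 0, 0, 0, 0, 0.8], [0, 0, 0, 0, 0, 0, 0.8]]]}}

```text
time: 25.55
ee_pos: [0.5901, 0.163, 0.1179]
eef_rot: [0.723, 0.69, 0.001, 0.0]
ft_force: [0.3, 0.0, 1.1]
width: 0.0775
grip_force: 0.0
```

```bash
python3 g.py .5895 .161 .068 -.05
```

```text
t 25.55 at [0.5901 0.163  0.1179] yang -0.0466 F [0.3 0.  1.1] w 0.0775 g 0.0
turn [ 0.001  -0.0005  0.0034] shift now-axes [-0.002  -0.0005  0.0498] shift after turn [-0.002  -0.0005  0.0499] j7 [-0.91  0.45  0.73  1.66 -0.32  1.15 -0.14]
```

Emit:
{"api": "drive_tool", "payload": {"moves": [[[-0.002, -0.001, 0.02, 0, 0, 0.003, 0.8], [0, 0, 0.02, 0, 0, 0, 0.8], [0, 0, 0.01, 0, 0, 0, 0.8], [0, 0, 0, 0, 0, 0, 0.6], [0, 0, 0, 0, 0, 0, 0.4], [0, 0, 0, 0, 0, 0, 0.25], [0, 0, 0, 0, 0, 0, 0.1], [0, 0, 0, 0, 0, 0, 0.1], [0, 0, 0, 0, 0, 0, 0], [0, 0, 0, 0, 0, 0, 0]]], "squeeze": 40}}

```text
time: 26.55
ee_pos: [0.5884, 0.1611, 0.067]
eef_rot: [0.724, 0.69, 0.0, -0.0]
ft_force: [0.3, 0.2, 0.2]
width: 0.0218
grip_force: 0.0
```

Emit:
{"api": "drive_tool", "payload": {"moves": [[[0, 0, 0, 0, 0, 0, 0], [0, 0, 0, 0, 0, 0, 0]]], "squeeze": 45}}

```text
time: 26.75
ee_pos: [0.5885, 0.1611, 0.0669]
eef_rot: [0.724, 0.69, 0.0, 0.0]
ft_force: [1.3, 0.7, -0.6]
width: 0.0133
grip_force: 45.0
```

Emit:
{"api": "drive_tool", "payload": {"moves": [[[0, 0, -0.008, 0, 0, 0, 0], [0, 0, -0.02, 0, 0, 0, 0], [0, 0, -0.03, 0, 0, 0, 0], [0, 0, -0.03, 0, 0, 0, 0], [0, 0, -0.02, 0, 0, 0, 0], [0, 0, -0.008, 0, 0, 0, 0], [0, 0, 0, 0, 0, 0, 0], [0, 0, 0, 0, 0, 0, 0]]]}}

```text
time: 27.55
ee_pos: [0.5878, 0.1611, 0.1818]
eef_rot: [0.724, 0.69, -0.001, -0.0]
ft_force: [-0.3, 0.1, -3.3]
width: 0.0132
grip_force: 45.0
```

```bash
python3 g.py .583 -.2035 .18
```

```text
t 27.55 at [0.5878 0.1611 0.1818] yang -0.0488 F [-0.3  0.1 -3.3] w 0.0132 g 45.0
turn [-0.0014  0.0005  0.0932] shift now-axes [-0.3644  0.013   0.0019] shift after turn [-0.3616  0.0468  0.0018] j7 [-0.93  0.39  0.76  1.59 -0.28  1.27 -0.18]
```

Emit:
{"api": "drive_tool", "payload": {"moves": [[[-0.012, 0.001, 0, 0, 0, 0.012, 0], [-0.025, 0.001, 0, 0, 0, 0.012, 0], [-0.035, 0.002, 0, 0, 0, 0.012, 0], [-0.037, 0.003, 0, 0, 0, 0.012, 0], [-0.037, 0.003, 0, 0, 0, 0.012, 0], [-0.037, 0.003, 0, 0, 0, 0.012, 0], [-0.037, 0.004, 0, 0, 0, 0.012, 0], [-0.037, 0.004, 0, 0, 0, 0.009, 0], [-0.037, 0.004, 0, 0, 0, 0, 0], [-0.033, 0.004, 0, 0, 0, 0, 0]]]}}

```text
time: 28.55
ee_pos: [0.5805, -0.1718, 0.1826]
eef_rot: [0.757, 0.654, -0.0, 0.0]
ft_force: [1.3, -0.5, -2.0]
width: 0.0134
grip_force: 45.0
```

Emit:
{"api": "drive_tool", "payload": {"moves": [[[-0.02, 0.001, 0, 0, 0, 0, 0], [-0.012, 0, 0, 0, 0, 0, 0], [-0.004, 0, 0, 0, 0, 0, 0], [0, 0, 0, 0, 0, 0, 0], [0, 0, 0, 0, 0, 0, 0]]]}}

```text
time: 29.05
ee_pos: [0.5786, -0.2018, 0.1827]
eef_rot: [0.755, 0.656, 0.0, -0.0]
ft_force: [0.1, 0.7, -2.8]
width: 0.0129
grip_force: 45.0
```

Run:
```python
from m import *; from g import go
go(.583,-.2035,.077)
s=save("scene","s8.png"); w=save("wrist","w8.png"); t=save("top","t8.png")
cv2.imwrite("pics/c8.png",np.hstack([cv2.resize(w,(400,300)),cv2.resize(s[80:300,130:430],(400,300))])[:,:,::-1])
```

```text
t 29.05 at [ 0.5786 -0.2018  0.1827] yang -0.1406 F [ 0.1  0.7 -2.8] w 0.0129 g 45.0
turn [-0.0003 -0.0007  0.0014] shift now-axes [-0.0012  0.0046  0.1057] shift after turn [-0.0011  0.0046  0.1057] j7 [-0.4   0.43  0.87  1.59 -0.34  1.28  0.38]
```

View pics/c8.png

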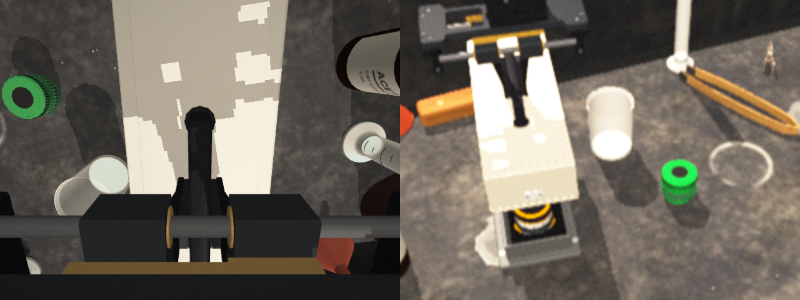

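The cover hangs level over the case in the crop, its front end lower edge from (492,208) to (580,195). I'll check the centring along its length.

Run:
```python
from h import *
c=np.array([.5786,-.2018,.1157]); ang=-.141; X=np.array([np.cos(ang),np.sin(ang),0]);Y=np.array([-np.sin(ang),np.cos(ang),0])
P=[c+sx*.054*X+.136*Y+np.array([0,0,h]) for h in (0,.059) for sx in (-1,1)]
im=cv2.imread("pics/s8.png")
x0,y0,k=180,170,8
q=proj("scene",P); print(q.round(1))
o=cv2.resize(im[y0:y0+70,x0:x0+100],None,fx=k,fy=k,interpolation=cv2.INTER_CUBIC)
for u,v in q: cv2.drawMarker(o,(int((u-x0+.5)*k),int((v-y0+.5)*k)),(0,0,255),0,24,2)
cv2.imwrite("pics/c9.png",o)
```

```text
[[263.6 226. ]
 [198.3 236.9]
 [261.3 200.9]
 [192.1 211.9]]
```

View pics/c9.png

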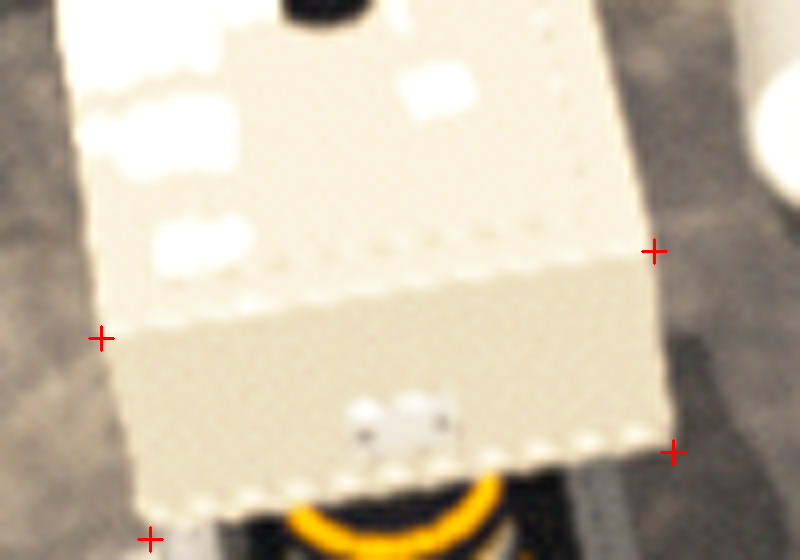

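Emit:
{"api": "drive_tool", "payload": {"moves": [[[-0.001, 0.0045, 0.01, 0, 0, 0.001, 0], [0, 0, 0.02, 0, 0, 0, 0], [0, 0, 0.02, 0, 0, 0, 0], [0, 0, 0.01, 0, 0, 0, 0], [0, 0, 0.005, 0, 0, 0, 0], [0, 0, 0, 0, 0, 0, 0], [0, 0, 0, 0, 0, 0, 0]]]}}

```text
time: 29.9
ee_pos: [0.5832, -0.2048, 0.1186]
eef_rot: [0.756, 0.655, 0.0, 0.0]
ft_force: [0.3, -0.1, -2.7]
width: 0.0132
grip_force: 45.0
```

Run:
```python
from h import *; from g import go
go(.583,-.2035,.077)
s=r.read_state(); c=np.array(s["ee_pos"])-[0,0,.067]
im=save("scene","s10.png"); k=8; x0,y0=180,190
def rect(c,ang,hx,hy):
    X=np.array([np.cos(ang),np.sin(ang),0]);Y=np.array([-np.sin(ang),np.cos(ang),0])
    return [c+a*hx*X+b*hy*Y for a,b in((-1,1),(1,1))]
q=proj("scene",rect(c,-.141,.054,.136)); q2=proj("scene",rect(np.array([.583,-.2035,.036]),-.141,.045,.127))
o=cv2.resize(im[y0:y0+70,x0:x0+100],None,fx=k,fy=k,interpolation=cv2.INTER_CUBIC)
for Q,col in((q,(0,0,255)),(q2,(255,0,255))):
    for u,v in Q: cv2.drawMarker(o,(int((u-x0+.5)*k),int((v-y0+.5)*k)),col,0,24,2)
cv2.imwrite("pics/c10.png",o)
```

```text
t 29.9 at [ 0.5832 -0.2048  0.1186] yang -0.143 F [ 0.3 -0.1 -2.7] w 0.0132 g 45.0
turn [ 0.001   0.0001 -0.001 ] shift now-axes [ 0.0013 -0.0004  0.0416] shift after turn [ 0.0013 -0.0004  0.0416] j7 [-0.37  0.5   0.83  1.64 -0.4   1.17  0.42]
```

View pics/c10.png

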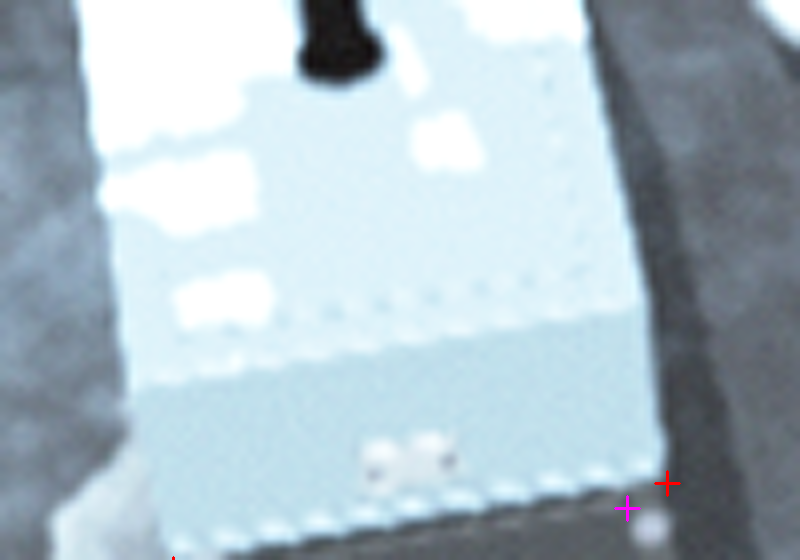

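The cover's front corner is where predicted and overhangs the upstand. I'll lower in two steps and watch the force.

Emit:
{"api": "drive_tool", "payload": {"moves": [[[0.001, 0, 0.008, 0, 0, 0, 0], [0, 0, 0.008, 0, 0, 0, 0], [0, 0, 0.005, 0, 0, 0, 0], [0, 0, 0.003, 0, 0, 0, 0], [0, 0, 0, 0, 0, 0, 0]]]}}

```text
time: 30.45
ee_pos: [0.5826, -0.2036, 0.0933]
eef_rot: [0.756, 0.655, -0.0, -0.0]
ft_force: [0.2, 0.1, -2.6]
width: 0.013
grip_force: 45.0
```

Emit:
{"api": "drive_tool", "payload": {"moves": [[[0, 0, 0.006, 0, 0, 0, 0], [0, 0, 0.005, 0, 0, 0, 0], [0, 0, 0.003, 0, 0, 0, 0], [0, 0, 0.0015, 0, 0, 0, 0], [0, 0, 0.001, 0, 0, 0, 0], [0, 0, 0, 0, 0, 0, 0]]]}}

```text
time: 31.05
ee_pos: [0.5829, -0.2037, 0.0774]
eef_rot: [0.756, 0.655, 0.0, -0.0]
ft_force: [0.4, 0.6, -2.3]
width: 0.0129
grip_force: 45.0
```

Emit:
{"api": "drive_tool", "payload": {"moves": [[[0, 0, 0.0007, 0, 0, 0, 0], [0, 0, 0, 0, 0, 0, 0], [0, 0, 0, 0, 0, 0, 0.25], [0, 0, 0, 0, 0, 0, 0.4], [0, 0, 0, 0, 0, 0, 0.5], [0, 0, 0, 0, 0, 0, 0.5], [0, 0, 0, 0, 0, 0, 0.5], [0, 0, -0.02, 0, 0, 0, 0.6], [0, 0, -0.03, 0, 0, 0, 0.6], [0, 0, -0.04, 0, 0, 0, 0.6]]]}}

```text
time: 32.05
ee_pos: [0.582, -0.2033, 0.1664]
eef_rot: [0.756, 0.655, -0.001, -0.001]
ft_force: [0.8, -0.1, 0.5]
width: 0.0515
grip_force: 0.0
```

Emit:
{"api": "drive_tool", "payload": {"moves": [[[0, 0, -0.05, 0, 0, 0, 0.6], [0, -0.04, -0.04, 0, 0, 0, 0.6], [0.02, -0.05, -0.02, 0, 0, 0, 0.6], [0.04, -0.05, 0, 0, 0, 0, 0.6], [0.05, -0.03, 0, 0, 0, 0, 0.6], [0.05, 0, 0, 0, 0, 0, 0.6], [0.03, 0, 0, 0, 0, 0, 0.6], [0, 0, 0, 0, 0, 0, 0.6]]]}}

```text
time: 32.85
ee_pos: [0.4703, -0.013, 0.2695]
eef_rot: [0.754, 0.657, 0.0, -0.001]
ft_force: [0.4, -0.1, 0.5]
width: 0.0523
grip_force: 0.0
```

Run:
```python
from m import *; from g import go
go(.583,-.2035,.2)
s=save("scene","s11.png"); t=save("top","t11.png")
cv2.imwrite("pics/c11.png",np.hstack([cv2.resize(s[130:290,160:373],(400,300),interpolation=cv2.INTER_CUBIC),cv2.resize(t[140:320,310:550],(400,300),interpolation=cv2.INTER_CUBIC)])[:,:,::-1])
```

```text
t 32.85 at [ 0.4703 -0.013   0.2695] yang -0.1367 F [ 0.4 -0.1  0.5] w 0.0523 g 0.0
turn [-0.0002 -0.0013  0.0053] shift now-axes [-0.1735  0.1376  0.0693] shift after turn [-0.1727  0.1385  0.0695] j7 [-0.86 -0.1   0.76  1.81  0.07  1.4  -0.26]
```

View pics/c11.png

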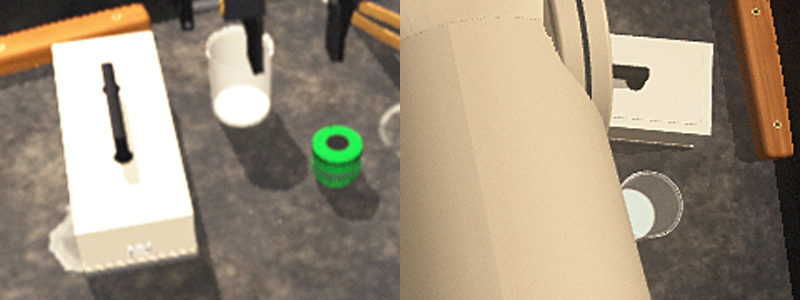

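The cover sits down evenly on the case: its front edge runs level from (85,270) to (195,255). The beaker is still in place and the gripper is clear, so I'm handing in.

```bash
python3 -c "
from bench import r
print(r.close_job())"
```

```text
the job is handed in; nothing more can be done
None
```

I set the three lenses upright in their matching wells, put the cover on the case and handed the job in at about 33 s; the pictures show it sitting level, and the beaker, dropper bottle and green look-alikes were not touched.

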